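# Refill the ball jar and hold its bayonet lid half-turned

### The job

Pick up the orange cup, pour all six steel balls from it into the clear jar, and stand the empty cup back upright on the worktop, clear of the jar. Then set the blue bayonet lid fully down into the jar's mouth with its grip bar at the white marks and turn it clockwise (seen from above) until the bar points at the yellow half-way marks, never on to the red lock marks where it clicks home. Finish while still holding the lid in that half-turned position, for a colleague to check the seal; leave the other things on the bench alone.

Things in the scene. Friction and masses are not known exactly. Their poses are not given: they have to be found in the camera images.
- jar: Clear round jar screwed immovably to the bench by a round steel base (radius 60 mm, 6 mm thick); 75 mm high in all, chamber radius 41 mm, chamber floor at z = 10 mm. Origin: centre of the underside, z up, x to a white mark. A black ring round the neck (radius 56 mm, top at z = 70 mm) has coloured marks, each colour twice, oppo white = notches, yellow = half-way, red = locked.
- jar_mouth (a point): Centre of the jar's mouth at the grey rim's top (75 mm above the jar's origin; rim outer radius 46 mm), axes as the jar. The mouth is 64 mm wide, its edge 8 mm thick, with entry notches for the lid's lugs at jar +x and -x (17 mm wide, reaching 41 mm from the axis). Anticlockwise from the notches the turn is blocked after about 6 degrees.
- half_mark (a point): Same point as jar_mouth; its x axis points at a yellow half-way mark: the jar's x axis turned 45 degrees clockwise seen from above. The lid turns freely from 0 to about 57 degrees, where sprung detent balls begin to resist.
- lock_mark (a point): Same point as jar_mouth; its x axis points at a red lock mark: the jar's x axis turned 90 degrees clockwise. Here the lid has clicked past the detents and meets a stop.
- lid: Loose blue bayonet lid, 70 to 120 g, standing upright on its plug; origin at the centre of the plug's underside, z up; same after half a turn. Plug radius 29 mm (25 at the bottom), 20 mm high; lugs to +x and -x, 12 mm wide, reaching 37 mm out, at z = 3 to 9 mm. Flange radius 42 mm at z = 20 to 25 mm. Fully down in the jar its origin is 55 mm above the jar's origin.
- lid_bar (a point): Centre of the lid's grip bar, on its axis, 40 mm above the lid's origin. The bar runs along the lid's x axis: 60 mm long, 14 mm thick (y), 30 mm high (z = 25 to 55 mm), with white stripes at both ends; axes as the lid. In the jar the lid has about 3 mm of play sideways and, once turned, up.
- cup: Loose orange cup, 50 to 80 g, with the six balls in it; open top, 50 mm high, outer radius 24 mm at the foot, 35 mm at the rim, wall 3 mm, so the wall slopes 12 degrees outwards; origin at the centre of the underside, z up. The handle points to the cup's -x; the rim opposite (+x) is the natural pouring side.
- cup_handle (a point): Centre of the cup's handle, an upright flat fin with black inlay, 55 mm from the cup's axis to its -x and 33 mm above its foot. The fin is 12 mm thick (y), from 27 to 75 mm from the axis, from z = 20 to 46 mm; axes as the cup.
- ball_0_center (a point): Centre of a steel ball of 16 mm diameter, 12 g, one of the six in the cup at the start (they lie anyhow in it).
- ball_1_center (a point): Centre of a steel ball of 16 mm diameter, 12 g, one of the six in the cup at the start (they lie anyhow in it).
- ball_2_center (a point): Centre of a steel ball of 16 mm diameter, 12 g, one of the six in the cup at the start (they lie anyhow in it).
- ball_3_center (a point): Centre of a steel ball of 16 mm diameter, 12 g, one of the six in the cup at the start (they lie anyhow in it).
- ball_4_center (a point): Centre of a steel ball of 16 mm diameter, 12 g, one of the six in the cup at the start (they lie anyhow in it).
- ball_5_center (a point): Centre of a steel ball of 16 mm diameter, 12 g, one of the six in the cup at the start (they lie anyhow in it).
- tape_black: Loose black tape roll, a bystander to be left alone (101 mm wide, 24 mm high); origin at the centre of its underside.
- teal_box: Loose small teal carton, a bystander to be left alone (56 x 90 x 40 mm); origin at the centre of its underside.
- glue_stick: Loose yellow glue stick, a bystander to be left alone (27 mm wide, 91 mm high, standing); origin at the centre of its underside.
- stapler: Loose black stapler, a bystander to be left alone (34 x 145 x 54 mm); origin at the centre of its underside.
Things that resemble listed ones, but are neither listed nor needed, are in the scene too. Of the things shaped like the cup, the orange one is meant.

How it is judged:
On the way, in this order (a step that is already met when the one before it is completed fails the run):
1. all six balls are in the jar, poured from the cup, which is held up in the fingers (horizontal distance between each of ball_0_center, ball_1_center, ball_2_center, ball_3_center, ball_4_center, ball_5_center and jar below 0.043 m and height (world z) of each of ball_0_center, ball_1_center, ball_2_center, ball_3_center, ball_4_center, ball_5_center below 0.05 m and contact force between the fingers and cup above 0.5 N and height (world z) of cup above 0.03 m), for 0.1 s.
2. the empty cup stands upright on the worktop again, let go (height (world z) of cup between -0.006 and 0.006 m and angle between cup's own z axis and vertical below 0.1 rad and horizontal distance between cup and jar above 0.1 m and contact force between the fingers and cup below 0.1 N), for 0.2 s.
3. the lid is fully down in the jar's mouth, held by the fingers (horizontal distance between lid and jar below 0.006 m and z of lid in the frame of jar between 0.052 and 0.0595 m and angle between lid's own z axis and vertical below 0.09 rad and contact force between the fingers and lid above 0.5 N), for 0.1 s.
At the end, for the whole second after the job is handed in: Lid down in the jar (flange within 4.5 mm of the rim, 6 mm of centre, 5 degrees of upright), bar within 10 degrees of the yellow marks, gripped and still; all six balls in the jar; cup upright and released on the worktop, over 100 mm from the jar's axis (all of step 2 and horizontal distance between lid and jar below 0.006 m and z of lid in the frame of jar between 0.052 and 0.0595 m and angle between lid's own z axis and vertical below 0.09 rad and angle between the x axis of lid and the x axis of half_mark, either way round below 0.17 rad and contact force between the fingers and lid above 1 N and angular speed of lid below 0.15 rad/s and horizontal distance between each of ball_0_center, ball_1_center, ball_2_center, ball_3_center, ball_4_center, ball_5_center and jar below 0.043 m and height (world z) of each of ball_0_center, ball_1_center, ball_2_center, ball_3_center, ball_4_center, ball_5_center below 0.05 m); the arm keeps its last pose, push and grip.
It fails at once if the lid in the jar is turned on to the red lock marks (within 17 degrees of them) (horizontal distance between lid and jar below 0.006 m and z of lid in the frame of jar between 0.052 and 0.0595 m and angle between lid's own z axis and vertical below 0.09 rad and angle between the x axis of lid and the x axis of lock_mark, either way round below 0.3 rad).
It fails at once if the black tape roll is moved more than 30 mm (distance of tape_black from where it was at the start of the episode above 0.03 m).
It fails at once if the small teal carton is moved more than 30 mm (distance of teal_box from where it was at the start of the episode above 0.03 m).
It fails at once if the yellow glue stick is moved more than 30 mm (distance of glue_stick from where it was at the start of the episode above 0.03 m).
It fails at once if the black stapler is moved more than 30 mm (distance of stapler from where it was at the start of the episode above 0.03 m).
It also fails if it takes over 72 s, if anything falls off the work surface, if the arm or the gripper's body presses on something with over 40 N, if the wrist force passes 120 N, or if a joint passes its speed limit or range.

### The arm

A 6-joint arm with a two-finger parallel gripper is mounted at the origin on a cart in front of the work surface, level with it; the furniture and walls round the work are solid. World frame = base frame: x ahead of the robot, y to its left, z up, the work surface at z = 0. Lengths are in m, angles in rad, forces in N, time in s.
With the tool pointing down it reaches from about 0.325 to 0.9 m from the base axis. Payload 3.5 kg.
Tool frame: the origin (TCP) lies on the centre line of the jaws, within the pads' length; the fingertips stand 8 mm ahead of it and the grasp point (between the pads) lies 11 mm behind it; z points along the fingers, y is the line along which they close (so a half turn about z gives the same grasp; the last joint's range is limited). The gripper opens to 85 mm and grips with 20 to 120 N. Pads are 22 mm wide; open, the fingers measure 114 mm over their backs; the gripper's body (76 mm by 85 mm) begins 54 mm behind the grasp point. The pads swing forward as they close: fully open they stand 13 mm farther back than shut.
Start: joints at [1.241, 0.276, -0.026, 1.268, 0, 1.467], TCP at [0.141, 0.609, 0.239] pointing down, gripper open.
Joint ranges: [-3.12, 3.12], [-0.85, 1.88], [-1.08, 1.24], [-1.95, 2.15], [-1.57, 1.53], [-3.14, 3.14]. Speed limits (rad/s): [2.57, 2.57, 3.14, 3.14, 3.14, 3.14].

### API

Orientations are given as [roll, pitch, yaw] about the fixed x, y, z axes, in that order (R = Rz(yaw) Ry(pitch) Rx(roll)).
In Python, from rig import env, cams gives the robot as it stands.
- The arm moves only by the tool move_arm, never from a script. Its argument "increments" is a list of rows, each a list of 3 entries, a list of its own where there are three numbers: the turn, a rotation vector about the world's x, y, z in degrees, then the shift along the world's x, y, z in m, then the closure, from -1 (fully open) to 1 (shut), so that 0 is half open. A call has 1 to 10 rows; each row shifts and turns the commanded pose from where the row before left it; what a row does not reach is not made up. A row lasts 1/12 s, in which the tool goes at most 41.7 mm and 7.16 degrees, less where a joint would pass 70% of its speed; a pose out of reach is approached as far as the arm can. A call with a gripper value outside its range is refused whole. The fingers move at their own pace and stop on an object; "force" is the grip in N (left out, the last holds). Time passes only in rows, so rows that do not move let the fingers close. It gives the time, the measured TCP pose, the force, the opening and the grip force at its end, in the units of the state.
- env.get_state(): the state, without advancing time (a new reading comes with each control period).
- cams.snapshot(name): name is "scene" or "top" or "wrist"; returns the picture (384x512x3 uint8, red, green, blue); there is no depth.
- cams.get_calibration(name): a dict with "fx", "fy", "cx", "cy" (pixels), "k1" (the pictures are not rectified: a ray, as slopes to the right and down, at radius r is drawn at 1 + k1 r^2 times it, then the intrinsics apply), "extrinsics" (4x4, takes a point from world to camera coordinates). Camera axes: x right, y down, z forward; pixel columns grow to the right and rows downward; lengths in m; the calibration is good to about 2 mm. A picture is of the moment at which its call begins: read the wrist's pose just before it. get_calibration takes no time and is no camera call; for the wrist camera it gives the pose at the moment of the call.
- env.finish_job(): hands the job in; it is judged then, once.
The state is a dict: "time_s": time; "joint_pos": joint angles; "joint_vel": joint speeds; "joint_torque": joint torques, N m; "tool_pos": TCP position; "tcp_rot": TCP orientation; "contact_force": force on the tool from outside, world axes, zero at the start; "wrist_torque": the same for the moment, N m; "width": finger opening in m; "gripper_force": force on a finger pad.
Only numpy, scipy, OpenCV 4.12 (cv2) and the standard library are available. Lean on these libraries where they do the work, as an engineer would, in place of code of your own. Each camera call takes 0.05 s, during which the arm holds its last target. There are 200 camera calls.

## Working session

There is one attempt and no reset: what is moved stays moved. The work goes in short steps, Python scripts to look and compute and a tool call to move; the robot and the scene stay as the last step left them, time stands still between calls to the robot, and variables do not carry over. Pictures are saved under pics/ and viewed, at most 10 in all, crops included, and the job is handed in when it is done.

Besides the shell and the picture viewer there is one more tool, called after ">>>" as a command line: name --argument value ..., lists and objects as JSON in quotes. move_arm: Moves the arm, as the interface text tells. Its arguments: {"type":"object","properties":{"increments":{"type":"array","items":{"type":"array"}},"force":{"type":"number"}},"required":["increments"]}

```bash
mkdir -p pics; ls; python3 - <<'E'
from rig import env, cams
import cv2
print(env.get_state())
ims=[]
for n in ("scene","top"):
    im=cams.snapshot(n); cv2.imwrite(f"pics/{n}0.png",im[:,:,::-1]); c=cams.get_calibration(n); print(n,c)
E
```

```text
pics
{'time_s': 0.0, 'joint_pos': array([ 1.24063007e+00,  2.77147599e-01, -2.79256934e-02,  1.26803251e+00,
        1.15780082e-05,  1.46740610e+00]), 'joint_vel': array([-5.85342826e-05,  8.43238394e-04, -5.77429288e-04,  2.14264660e-03,
        7.25453962e-04, -9.97944719e-04]), 'joint_torque': array([-1.66427883e-03, -4.45506191e+01,  2.95203173e+01,  1.60646753e-02,
       -5.19276398e-05,  1.81902664e-06]), 'tool_pos': array([0.14026501, 0.60824236, 0.23812954]), 'tcp_rot': array([-3.13929670e+00, -2.49868515e-04,  2.91481633e+00]), 'contact_force': array([ 0.09972377, -0.07715282,  0.46340985]), 'wrist_torque': array([ 0.04077338,  0.04072577, -0.0034617 ]), 'gripper_force': 0.0, 'width': 0.08505217975282561}
scene {'fx': 375.54009612106387, 'fy': 375.54009612106387, 'cx': 256.99250873120286, 'cy': 190.64352973778136, 'k1': 0.006101904236482411, 'extrinsics': array([[ 7.35869568e-01, -6.77123151e-01, -4.65791708e-04,
        -3.59771841e-01],
       [-4.46712877e-01, -4.84951975e-01, -7.51843858e-01,
         3.19399985e-01],
       [ 5.08864996e-01,  5.53467091e-01, -6.59341031e-01,
         7.65842811e-01],
       [ 0.00000000e+00,  0.00000000e+00,  0.00000000e+00,
         1.00000000e+00]])}
top {'fx': 414.9346123957799, 'fy': 414.9346123957799, 'cx': 248.44020317656134, 'cy': 195.08887123375547, 'k1': -0.08627204859855635, 'extrinsics': array([[ 7.82038381e-03, -9.99969332e-01, -4.21073573e-04,
         9.32713066e-02],
       [-9.92658526e-01, -7.71238173e-03, -1.20704473e-01,
         5.38850121e-01],
       [ 1.20697524e-01,  1.36193758e-03, -9.92688397e-01,
         1.31750641e+00],
       [ 0.00000000e+00,  0.00000000e+00,  0.00000000e+00,
         1.00000000e+00]])}
```

View pics/top0.png

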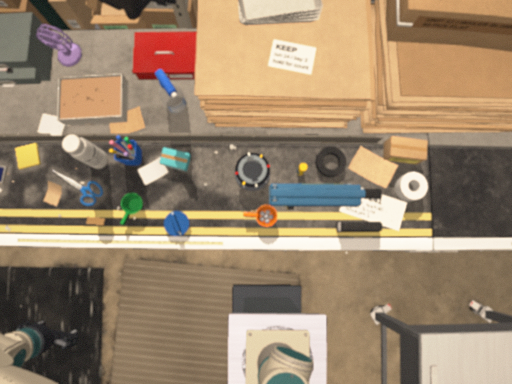

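View pics/scene0.png

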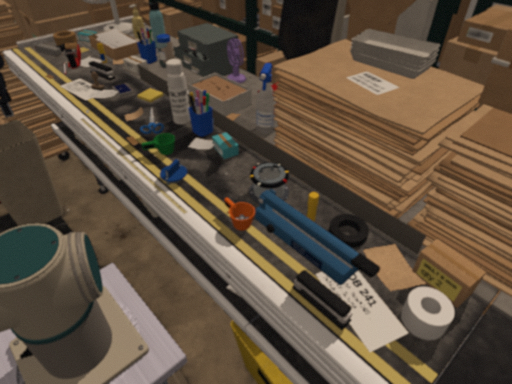

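Top view: the orange cup is at about (266,215) with its handle to the left. The green cup at (131,205) is the look-alike, wrong colour. The blue lid is at (177,223), the jar at (253,170), and a long blue object at (270–380,194). I'll measure these and confirm them in one enlarged crop.

```bash
cat > h.py <<'E'
import numpy as np, cv2
from rig import env, cams
def ray(c,u,v):
    x,y=(u-c['cx'])/c['fx'],(v-c['cy'])/c['fy']; r=np.hypot(x,y); s=r
    for _ in range(20): s=r/(1+c['k1']*s*s)
    f=s/r if r>0 else 1
    E=c['extrinsics']; R=E[:3,:3]
    return -R.T@E[:3,3], R.T@np.array([x*f,y*f,1])
def on(c,u,v,z):
    o,d=ray(c,u,v); return o+d*(z-o[2])/d[2]
def proj(c,p):
    q=c['extrinsics'][:3,:3]@p+c['extrinsics'][:3,3]; x,y=q[:2]/q[2]; f=1+c['k1']*(x*x+y*y)
    return np.array([c['fx']*x*f+c['cx'],c['fy']*y*f+c['cy']])
def blobs(im,lo,hi,amin=15):
    m=cv2.inRange(cv2.cvtColor(im,cv2.COLOR_RGB2HSV),lo,hi)
    n,l,s,ce=cv2.connectedComponentsWithStats(m)
    return [(s[i].tolist(),ce[i].round(1).tolist()) for i in range(1,n) if s[i][4]>=amin],l
E
python3 - <<'E'
from h import *
im=cv2.imread('pics/top0.png')
a=cv2.resize(im[140:245,115:395],(784,294),interpolation=cv2.INTER_CUBIC)
s=cv2.imread('pics/scene0.png')
b=cv2.resize(s[130:330,140:400],(390,300),interpolation=cv2.INTER_CUBIC)
out=np.zeros((600,784,3),np.uint8); out[:294]=a; out[298:598,:390]=b
c2=cv2.resize(s[150:250,220:340],(390,300),interpolation=cv2.INTER_CUBIC); out[298:598,394:784]=c2
cv2.imwrite('pics/crop1.png',out)
c=cams.get_calibration('top'); rgb=im[:,:,::-1].copy()
for n,lo,hi,z in (('orange',(5,150,120),(16,255,255),.04),('blue',(100,120,60),(115,255,255),.04),('green',(60,100,50),(85,255,255),.03)):
    for st,ce in blobs(rgb,lo,hi)[0]:
        if st[1]>140 and st[1]<240 and st[0]>100: print(n,st,ce,on(c,*ce,z).round(3))
print('jar',on(c,253,170,.07).round(3), 'glue',on(c,303,167,.09).round(3))
for u,v in ((270,184),(270,206),(363,184),(363,206)): print(on(c,u,v,.05).round(3))
E
```

```text
orange [244, 204, 33, 23, 322] [263.2, 215.0] [0.473 0.049 0.04 ]
blue [164, 211, 25, 24, 423] [176.2, 223.0] [0.445 0.329 0.04 ]
green [120, 193, 23, 32, 389] [130.5, 204.4] [0.505 0.483 0.03 ]
jar [0.614 0.084 0.07 ] glue [ 0.621 -0.074  0.09 ]
[0.573 0.028 0.05 ]
[0.501 0.028 0.05 ]
[ 0.575 -0.274  0.05 ]
[ 0.503 -0.272  0.05 ]
```

View pics/crop1.png

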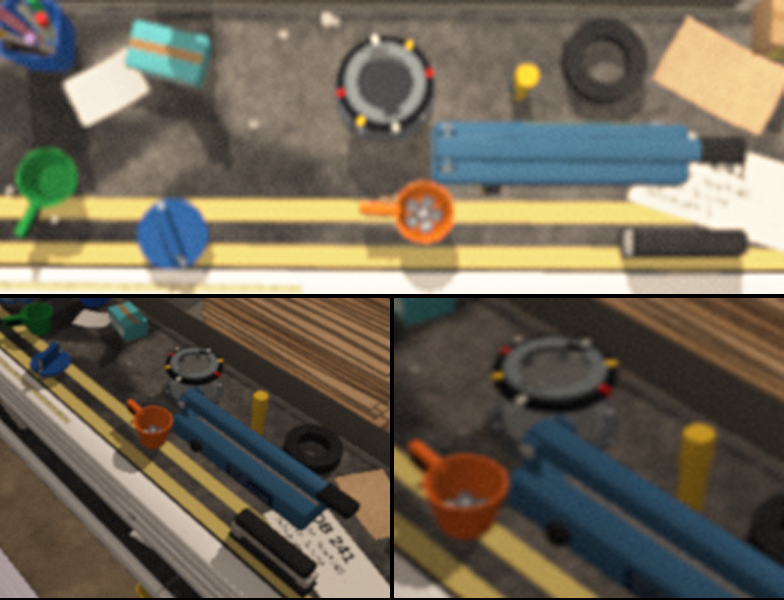

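The crop confirms the orange cup holds the balls, with its handle to the left (+y). The lid bar and the jar's white, yellow and red marks are clear too. Next I'll fit these more precisely.

```bash
python3 - <<'E'
from h import *
A=np.degrees
im=cv2.imread('pics/top0.png')[:,:,::-1].copy(); c=cams.get_calibration('top')
sc=cv2.imread('pics/scene0.png')[:,:,::-1].copy(); cs=cams.get_calibration('scene')
b,l=blobs(im,(3,130,90),(18,255,255))
b=[x for x in b if 240<x[1][0]<290 and 200<x[1][1]<230]; print(b)
# cup rim: circle columns >=254 of orange mask
m=((l>0)).astype(np.uint8); m[:, :254]=0; m[:204]=0;m[228:]=0;m[:,280:]=0
(cx,cy),r=cv2.minEnclosingCircle(cv2.findNonZero(m)); print('rim',cx,cy,r,on(c,cx,cy,.05).round(4))
h=(l>0).astype(np.uint8); h[:,252:]=0;h[:204]=0;h[230:]=0;h[:,:238]=0
p=cv2.findNonZero(h).reshape(-1,2); print('handle',p.mean(0),on(c,*p.mean(0),.046).round(4), p[:,0].min())
# jar marks at z=.07
def mk(n,pts,z=.07): 
    P=[on(c,*q,z) for q in pts]; d=P[0]-P[1]; print(n,((P[0]+P[1])/2).round(4),A(np.arctan2(d[1],d[0])).round(1))
hs=cv2.cvtColor(im,cv2.COLOR_RGB2HSV)
for n,lo,hi in (('red',(0,130,110),(4,255,255)),('red2',(172,110,100),(180,255,255)),('yel',(15,110,150),(30,255,255))):
    q=[x for x in blobs(im,lo,hi,2)[0] if 232<x[1][0]<274 and 148<x[1][1]<192]; print(n,[(x[0][4],x[1]) for x in q])
mk('white',((249.3,153.9),(256.4,185.4)))
# lid
b,l=blobs(im,(98,120,50),(118,255,255)); 
i=l[223,170]; (cx,cy),r=cv2.minEnclosingCircle(cv2.findNonZero((l==i).astype(np.uint8))); print('lid',cx,cy,r,on(c,cx,cy,.025).round(4))
w=[x for x in blobs(im,(0,0,140),(180,90,255),1)[0] if 164<x[1][0]<190 and 211<x[1][1]<236]; print('stripe',[(x[0][4],x[1]) for x in w])
b=[x for x in blobs(sc,(3,130,90),(18,255,255))[0] if 215<x[1][0]<265 and 190<x[1][1]<235]; print('scene cup',b)
print('blue top edge h', on(cs,262,197,.05), on(cs,262,197,.1))
E
```

```text
[([243, 204, 35, 24, 362], [262.9, 215.0])]
rim 265.4425964355469 215.16506958007812 12.177145957946777 [0.4718 0.0426 0.05  ]
handle [247.17391304 213.7826087 ] [0.4761 0.101  0.046 ] 243
red [(11, [267.9, 165.6]), (8, [236.0, 172.5])]
red2 []
yel [(12, [260.8, 155.4]), (13, [243.4, 182.6])]
white [0.6156 0.0841 0.07  ] 12.9
lid 176.0 223.14285278320312 12.4048433303833 [0.4452 0.3326 0.025 ]
stripe [(26, [169.6, 213.8]), (17, [184.8, 214.6]), (11, [165.5, 229.5]), (3, [187.0, 229.7]), (3, [180.3, 233.3]), (2, [185.5, 232.5])]
scene cup [([224, 197, 31, 33, 587], [240.1, 212.9])]
blue top edge h [0.5462081  0.04187624 0.05      ] [0.50818277 0.00198252 0.1       ]
```

>>> move_arm --increments '[[[0,0,-4.5],[0.018,-0.027,0.002],-1],[[0,0,-4.5],[0.018,-0.027,0.002],-1],[[0,0,-4.5],[0.018,-0.027,0.002],-1],[[0,0,-4.5],[0.018,-0.027,0.002],-1],[[0,0,-4.5],[0.018,-0.027,0.002],-1],[[0,0,-4.5],[0.018,-0.027,0.002],-1],[[0,0,-4.5],[0.018,-0.027,0.002],-1],[[0,0,-4.5],[0.018,-0.027,0.002],-1],[[0,0,-4.5],[0.018,-0.027,0.002],-1]]' --force 80

```text
time_s: 0.85
tool_pos: [0.3028, 0.3643, 0.257]
tcp_rot: [-3.141, 0.0, 2.204]
contact_force: [0.5, 1.1, 0.2]
width: 0.0855
gripper_force: 0.0
```

>>> move_arm --increments '[[[0,0,-4.5],[0.018,-0.027,0.002],-1],[[0,0,-4.5],[0.018,-0.027,0.002],-1],[[0,0,-4.5],[0.018,-0.027,0.002],-1],[[0,0,-4.5],[0.018,-0.027,0.002],-1],[[0,0,-4.5],[0.018,-0.027,0.002],-1],[[0,0,-4.5],[0.018,-0.027,0.002],-1],[[0,0,-4.5],[0.018,-0.027,0.002],-1],[[0,0,-4.5],[0.018,-0.027,0.002],-1],[[0,0,-4.5],[0.018,-0.027,0.002],-1]]'

```text
time_s: 1.6
tool_pos: [0.4648, 0.1214, 0.275]
tcp_rot: [-3.141, 0.0, 1.497]
contact_force: [0.2, 0.9, 0.0]
width: 0.0855
gripper_force: 0.0
```

```bash
python3 - <<'E'
from h import *
s=env.get_state(); print(s['time_s'],s['tool_pos'],s['tcp_rot'],s['joint_pos'])
c=cams.get_calibration('wrist'); im=cams.snapshot('wrist'); np.save('w1.npy',im); np.save('w1c.npy',c,allow_pickle=True)
cv2.imwrite('pics/w1.png',im[:,:,::-1]); print(c)
E
```

```text
1.6 [0.46479584 0.12141615 0.27503272] [-3.14091873e+00  1.97933003e-05  1.49698664e+00] [ 1.20777002e-01  5.65655151e-04 -2.70778566e-01  1.30011714e+00
  1.10890292e-04  1.76538299e+00]
{'fx': 302.49683964148574, 'fy': 302.49683964148574, 'cx': 255.2597686391257, 'cy': 193.59504698360416, 'k1': -0.07313360794105857, 'extrinsics': array([[ 9.97286053e-01, -7.36237353e-02, -2.71975770e-04,
        -4.53311063e-01],
       [-7.10133798e-02, -9.62888835e-01,  2.60388541e-01,
         1.06279199e-01],
       [-1.94326594e-02, -2.59662546e-01, -9.65503876e-01,
         4.54260023e-01],
       [ 0.00000000e+00,  0.00000000e+00,  0.00000000e+00,
         1.00000000e+00]])}
```

View pics/w1.png

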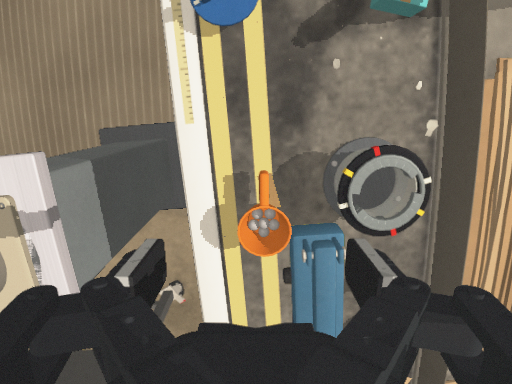

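The wrist view shows the cup rim at about (264,230) with the handle running up to (264,172). The jar is at (383,190), with all six marks visible.

```bash
cat >> h.py <<'E'
def plane_mask(c,im,lo,hi,z,box):
    x0,y0,x1,y1=box; m=cv2.inRange(cv2.cvtColor(im,cv2.COLOR_RGB2HSV),lo,hi); k=np.zeros_like(m); k[y0:y1,x0:x1]=m[y0:y1,x0:x1]
    return k
def circ(P):  # least-squares circle of Nx2
    A=np.c_[2*P,np.ones(len(P))]; s=np.linalg.lstsq(A,(P**2).sum(1),rcond=None)[0]
    return s[:2],np.sqrt(s[2]+s[0]**2+s[1]**2)
E
python3 - <<'E'
from h import *
im=np.load('w1.npy'); c=np.load('w1c.npy',allow_pickle=True).item()
D=np.degrees
k=plane_mask(c,im,(3,130,80),(18,255,255),.05,(225,200,305,265))
ct=max(cv2.findContours(k,cv2.RETR_EXTERNAL,cv2.CHAIN_APPROX_NONE)[0],key=cv2.contourArea).reshape(-1,2)
ct=ct[ct[:,1]>212]
P=np.array([on(c,*p,.05)[:2] for p in ct]); o,r=circ(P); e=np.hypot(*(P-o).T)-r; P=P[abs(e)<.002]; o,r=circ(P); print('cup',o.round(4),r)
k=plane_mask(c,im,(3,100,60),(20,255,255),.046,(250,165,280,203)); h=cv2.findNonZero(k).reshape(-1,2)
for v in (172,176,180,185,190,195,200):
    q=h[h[:,1]==v]; print(v,q[:,0].min(),q[:,0].max(),on(c,q[:,0].mean(),v,.046)[:2].round(4))
g=[]
for n,lo,hi,off in (('red',(0,150,120),(4,255,255),-90),('red',(174,150,120),(180,255,255),-90),('yel',(20,120,150),(32,255,255),-45),('whi',(0,0,190),(180,40,255),0)):
    b=[x for x in blobs(im,lo,hi,8)[0] if 330<x[1][0]<436 and 140<x[1][1]<240]
    for x in b: print(n,x[0][4],x[1],on(c,*x[1],.07)[:2].round(4))
    if len(b)==2:
        a,d=[on(c,*x[1],.07) for x in b]; w=a-d; print((a+d)[:2]/2, (D(np.arctan2(w[1],w[0]))-off)%180)
# blue object height: same corner in wrist & top
E
```

```text
cup [0.4687 0.0391] 0.03455721828543764
172 259 268 [0.4732 0.1154]
176 257 271 [0.4735 0.1104]
180 259 272 [0.475  0.1052]
185 259 274 [0.4758 0.0988]
190 259 275 [0.476  0.0924]
195 259 277 [0.4769 0.0858]
200 259 278 [0.4771 0.0793]
red 60 [376.5, 150.4] [0.603  0.1359]
red 33 [393.0, 232.0] [0.6269 0.034 ]
[0.61494448 0.08496522] 13.209260075519182
yel 59 [347.8, 172.3] [0.5699 0.1128]
yel 38 [420.2, 212.1] [0.6597 0.0573]
[0.61480149 0.08504378] 13.292316257346727
whi 40 [427.1, 180.1] [0.6654 0.0968]
whi 34 [342.7, 205.6] [0.564  0.0729]
[0.61469345 0.08485474] 13.262026124251546
```

```bash
python3 - <<'E'
from h import *
im=np.load('w1.npy'); c=np.load('w1c.npy',allow_pickle=True).item(); hs=cv2.cvtColor(im,cv2.COLOR_RGB2HSV)
print(hs[185,250:282].tolist())
o=np.array([.4687,.0391])
for v in (175,180,185,190,195,200):
    u=[u for u in range(250,282) if hs[v,u,0]<13 and hs[v,u,1]>150 and hs[v,u,2]>70]
    m=on(c,np.mean(u),v,.046)[:2]; d=m-o; print(v,u[0],u[-1],m.round(4),np.degrees(np.arctan2(d[1],d[0])).round(1))
E
```

```text
[[19, 42, 114], [20, 44, 115], [16, 41, 118], [18, 39, 119], [17, 43, 119], [22, 89, 164], [25, 111, 232], [25, 111, 233], [22, 121, 217], [12, 180, 125], [12, 203, 195], [12, 201, 223], [13, 202, 237], [14, 202, 241], [15, 194, 244], [15, 194, 245], [15, 194, 245], [15, 198, 245], [14, 188, 239], [17, 134, 185], [17, 123, 185], [16, 127, 186], [17, 122, 186], [16, 122, 186], [17, 118, 168], [13, 39, 92], [21, 46, 89], [17, 45, 90], [21, 40, 90], [18, 38, 88], [15, 38, 93], [20, 34, 90]]
175 259 260 [0.4681 0.112 ] 90.5
180 260 261 [0.4688 0.1057] 89.9
185 259 261 [0.4678 0.0994] 90.9
190 260 261 [0.468 0.093] 90.8
195 260 261 [0.4675 0.0865] 91.4
200 260 261 [0.4671 0.08  ] 92.3
```

>>> move_arm --increments '[[[-4.2,0.3,0],[0.0013,0.0007,-0.0295],-1],[[-4.2,0.3,0],[0.0013,0.0007,-0.0295],-1],[[-4.2,0.3,0],[0.0013,0.0007,-0.0295],-1],[[-4.2,0.3,0],[0.0013,0.0007,-0.0295],-1],[[-4.2,0.3,0],[0.0013,0.0007,-0.0295],-1],[[-4.2,0.3,0],[0.0013,0.0007,-0.0295],-1],[[0,0,0],[0,0,0],-1]]'

```text
time_s: 2.23
tool_pos: [0.4674, 0.1274, 0.0907]
tcp_rot: [-3.126, 0.447, 1.51]
contact_force: [-1.9, 0.3, -1.3]
width: 0.0853
gripper_force: 0.0
```

```bash
python3 - <<'E'
from h import *
s=env.get_state(); print(s['tool_pos'].round(4),s['tcp_rot'].round(3),s['joint_pos'].round(3))
c=cams.get_calibration('wrist'); im=cams.snapshot('wrist'); cv2.imwrite('pics/w2.png',im[:,:,::-1])
for p in ((.4725,.094,.046),(.4687,.0391,.05)): print(proj(c,np.array(p)).round(1))
hs=cv2.cvtColor(im,cv2.COLOR_RGB2HSV)
m=((hs[...,0]<14)&(hs[...,1]>175)&(hs[...,2]>90)).astype(np.uint8)
v0=int(proj(c,np.array((.4725,.094,.046)))[1])
for v in range(v0-20,v0+21,10):
    u=np.where(m[v,150:400])[0]+150
    if len(u): print(v,u[0],u[-1],on(c,np.median(u),v,.046)[:2].round(4))
E
```

```text
[0.4674 0.1274 0.0907] [-3.126  0.447  1.51 ] [ 0.36   0.32  -0.378  1.081 -0.398  2.037]
[268.9 228.4]
[266.7 279.8]
208 260 277 [0.4698 0.113 ]
218 252 277 [0.4681 0.1042]
228 241 291 [0.4689 0.0946]
238 237 295 [0.4684 0.0844]
248 233 299 [0.4682 0.0735]
```

View pics/w2.png

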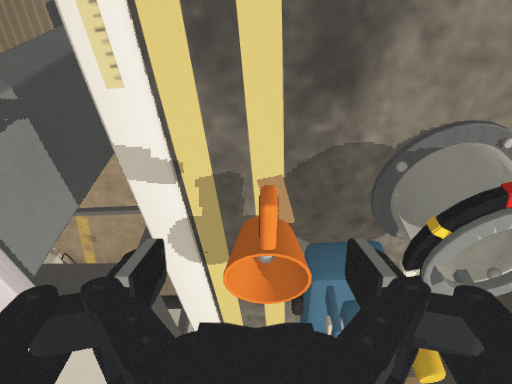

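The handle centreline at u=269 matches the prediction. I'll go in and close.

>>> move_arm --increments '[[[0,0,0],[0.0028,-0.006,-0.0125],-1],[[0,0,0],[0.0025,-0.0075,-0.0132],-1],[[0,0,0],[0,-0.0075,-0.013],-1],[[0,0,0],[0,-0.0075,-0.013],-1],[[0,0,0],[0,-0.0075,-0.013],-1],[[0,0,0],[0,0,0],1],[[0,0,0],[0,0,0],1],[[0,0,0],[0,0,0],1],[[0,0,0],[0,0,0],1],[[0,0,0],[0,0,0],1]]' --force 80

```text
time_s: 3.12
tool_pos: [0.4788, 0.0918, 0.0349]
tcp_rot: [3.14, 0.44, 1.5]
contact_force: [-0.1, -0.2, 0.0]
width: 0.0258
gripper_force: 0.0
```

>>> move_arm --increments '[[[0,0,0],[0,0,0],1],[[0,0,0],[0,0,0],1],[[0,0,0],[0,0,0],1]]'

```text
time_s: 3.37
tool_pos: [0.4773, 0.0914, 0.0345]
tcp_rot: [-3.14, 0.441, 1.501]
contact_force: [-2.3, 2.5, 6.1]
width: 0.01
gripper_force: 77.4
```

>>> move_arm --increments '[[[0,0,0],[0,0,0.005],1],[[0,0,0],[0,0,0.01],1],[[0,0,0],[0,0,0.016],1],[[0,0,0],[0,0,0.02],1],[[0,0,0],[0,0,0.02],1],[[0,0,0],[0,0,0.02],1],[[0,0,0],[0,0,0.018],1],[[0,0,0],[0,0,0.012],1],[[0,0,0],[0,0,0.006],1],[[0,0,0],[0,0,0],1]]' --force 100

```text
time_s: 4.2
tool_pos: [0.4789, 0.0916, 0.1625]
tcp_rot: [3.138, 0.44, 1.5]
contact_force: [-0.2, -0.1, -2.0]
width: 0.0099
gripper_force: 97.0
```

```bash
python3 - <<'E'
from h import *
s=env.get_state(); print(s['tool_pos'].round(4),s['tcp_rot'].round(3),s['joint_pos'].round(3),s['width'],s['gripper_force'],s['contact_force'])
c=cams.get_calibration('wrist'); im=cams.snapshot('wrist'); np.save('w3.npy',im); np.save('w3c.npy',c,allow_pickle=True); cv2.imwrite('pics/w3.png',im[:,:,::-1])
p=s['tool_pos']+np.array([-.006,-.087,.0155]); print('pred lip',p,proj(c,p))
q=s['tool_pos']+np.array([-.004,-.052,.0155]); print('pred rim ctr',proj(c,q))
E
```

```text
[0.4789 0.0916 0.1625] [3.138 0.44  1.5  ] [ 0.289  0.218 -0.335  1.178 -0.411  1.964] 0.009885296709584662 97.04645326230093 [-0.24215676 -0.10464756 -1.96898898]
pred lip [0.47293206 0.00463661 0.1780082 ] [257.28917895 353.559698  ]
pred rim ctr [256.80597437 329.14935998]
```

View pics/w3.png

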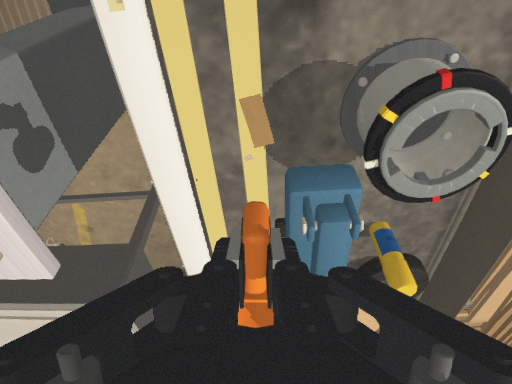

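The cup is held firmly; weight is about 2 N and the grip is centred at u≈256. Moving next to the jar.

>>> move_arm --increments '[[[0,0,0],[0.007,0.0044,0.002],1],[[0,0,0],[0.0142,0.0088,0.002],1],[[0,0,0],[0.0185,0.0114,0.002],1],[[0,0,0],[0.02,0.0124,0.002],1],[[0,0,0],[0.02,0.0124,0.002],1],[[0,0,0],[0.02,0.0124,0.002],1],[[0,0,0],[0.0185,0.0114,0.002],1],[[0,0,0],[0.0142,0.0088,0.002],1],[[0,0,0],[0.007,0.0044,0.002],1],[[0,0,0],[0.0028,0.0017,0],1]]'

```text
time_s: 5.08
tool_pos: [0.6209, 0.18, 0.1774]
tcp_rot: [-3.14, 0.441, 1.502]
contact_force: [1.3, -1.3, -0.9]
width: 0.0103
gripper_force: 97.1
```

>>> move_arm --increments '[[[3,-0.2,0],[0,0,0],1],[[5,-0.35,0],[0,-0.003,0],1],[[5,-0.35,0],[0,-0.003,0],1],[[5,-0.35,0],[0,-0.003,0],1],[[5,-0.35,0],[0,-0.003,0],1],[[5,-0.35,0],[0,-0.003,0],1],[[5,-0.35,0],[0,-0.003,-0.002],1],[[5,-0.35,0],[0,-0.003,-0.002],1],[[5,-0.35,0],[0,-0.003,-0.002],1],[[3,-0.2,0],[0,-0.001,-0.001],1]]'

```text
time_s: 5.92
tool_pos: [0.618, 0.1525, 0.1706]
tcp_rot: [-3.138, -0.366, 1.498]
contact_force: [-0.6, -0.1, -2.2]
width: 0.0098
gripper_force: 97.1
```

>>> move_arm --increments '[[[3.5,-0.25,0],[0.001,0.001,-0.002],1],[[3.5,-0.25,0],[0.001,0.001,-0.002],1],[[3.5,-0.25,0],[0,0,-0.001],1],[[3.5,-0.25,0],[0,0,-0.001],1],[[3,-0.2,0],[0,-0.004,0.0024],1],[[3,-0.2,0],[0,-0.004,0.0024],1],[[3,-0.2,0],[0,-0.004,0.0024],1],[[3,-0.2,0],[0,-0.004,0.0024],1],[[3,-0.2,0],[0,-0.004,0.0024],1]]'

```text
time_s: 6.67
tool_pos: [0.6205, 0.1358, 0.1771]
tcp_rot: [-3.137, -0.872, 1.498]
contact_force: [-1.2, -1.1, -1.3]
width: 0.0098
gripper_force: 97.0
```

>>> move_arm --increments '[[[3,-0.2,0],[0,-0.0044,0.0014],1],[[3,-0.2,0],[0,-0.0044,0.0014],1],[[3,-0.2,0],[0,-0.0044,0.0014],1],[[3,-0.2,0],[0,-0.0044,0.0014],1],[[3,-0.2,0],[0,-0.0044,0.0014],1],[[3,-0.2,0],[0,-0.0046,0.0002],1],[[3,-0.2,0],[0,-0.0046,0.0002],1],[[3,-0.2,0],[0,-0.0046,0.0002],1]]'

```text
time_s: 7.33
tool_pos: [0.621, 0.1001, 0.1852]
tcp_rot: [-3.133, -1.293, 1.495]
contact_force: [-0.3, 1.0, -1.0]
width: 0.0097
gripper_force: 97.3
```

```bash
python3 - <<'E'
from h import *
s=env.get_state(); print(s['tool_pos'].round(4),s['tcp_rot'].round(3),s['joint_pos'].round(3),s['width'],s['gripper_force'],s['contact_force'])
for n in ('scene','top'):
    im=cams.snapshot(n); cv2.imwrite(f'pics/{n}1.png',im[:,:,::-1])
a=cv2.imread('pics/scene1.png')[110:230,200:340]; b=cv2.imread('pics/top1.png')[130:220,200:305]
cv2.imwrite('pics/c4.png',np.hstack([cv2.resize(a,(467,400),interpolation=2),cv2.resize(b,(327,400)[:2],interpolation=2)]))
E
```

```text
[0.621  0.1001 0.1852] [-3.133 -1.293  1.495] [-0.38   0.66  -0.109  1.625  1.155  0.706] 0.009706335114486667 97.34987981672475 [-0.33275182  0.96236359 -0.9573437 ]
```

View pics/c4.png

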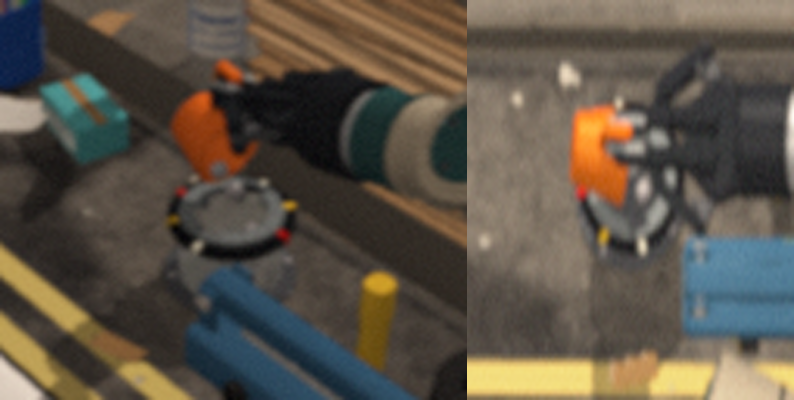

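Balls are leaving the lip over the middle of the mouth. I'll tilt further and wait for the rest.

>>> move_arm --increments '[[[3,-0.2,0],[0,-0.005,-0.0005],1],[[3,-0.2,0],[0,-0.005,-0.0005],1],[[3,-0.2,0],[0,-0.005,-0.0005],1],[[3,-0.2,0],[0,-0.004,-0.0005],1],[[0,0,0],[0,0,0],1],[[0,0,0],[0,0,0],1],[[0,0,0],[0,0,0],1],[[0,0,0],[0,0,0],1],[[0,0,0],[0,0,0],1],[[0,0,0],[0,0,0],1]]'

```text
time_s: 8.27
tool_pos: [0.6219, 0.0818, 0.1844]
tcp_rot: [3.141, -1.5, 1.504]
contact_force: [-0.4, -0.9, -0.7]
width: 0.0095
gripper_force: 97.5
```

```bash
python3 - <<'E'
from h import *
s=env.get_state(); print(s['tool_pos'].round(4),s['tcp_rot'].round(3),s['joint_pos'].round(3),s['width'],s['gripper_force'],s['contact_force'])
for n in ('scene','top'):
    im=cams.snapshot(n); cv2.imwrite(f'pics/{n}2.png',im[:,:,::-1])
a=cv2.imread('pics/scene2.png')[110:230,200:340]; b=cv2.imread('pics/top2.png')[130:220,200:305]
cv2.imwrite('pics/c5.png',np.hstack([cv2.resize(a,(467,400),interpolation=2),cv2.resize(b,(327,400)[:2],interpolation=2)]))
E
```

```text
[0.6219 0.0818 0.1844] [ 3.141 -1.5    1.504] [-0.422  0.843 -0.039  2.057  1.209  0.19 ] 0.009510309214251863 97.48993842717027 [-0.37812981 -0.88711932 -0.65693426]
```

View pics/c5.png

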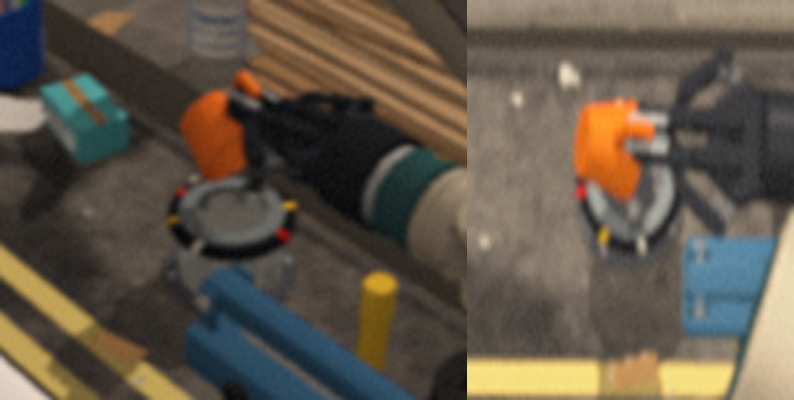

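>>> move_arm --increments '[[[-3,0.2,0],[0,0.005,0.001],1],[[-4,0.3,0],[0,0.006,0.001],1],[[-4.5,0.3,0],[0,0.006,0.001],1],[[-4.5,0.3,0],[0,0.006,0.001],1],[[-5,0.35,0],[0,0.006,0.001],1],[[-5,0.35,0],[0,0.006,0],1],[[-6,0.4,0],[0,0.006,0],1],[[-6,0.4,0],[0,0.006,0],1],[[-6,0.4,0],[0,0.006,0],1],[[-6,0.4,0],[0,0.006,0],1]]'

```text
time_s: 9.2
tool_pos: [0.6218, 0.1402, 0.1894]
tcp_rot: [3.141, -0.621, 1.5]
contact_force: [-0.4, 1.4, -1.6]
width: 0.0098
gripper_force: 97.4
```

>>> move_arm --increments '[[[-6,0.4,0],[0,0.006,0],1],[[-6,0.4,0],[0,0.006,0],1],[[-6,0.4,0],[0,0.006,0],1],[[-6,0.4,0],[0,0.006,0],1],[[-6,0.4,0],[0,0.006,0],1],[[-6,0.4,0],[0,0.006,0],1],[[-6,0.4,0],[0,0.006,0],1],[[-6,0.4,0],[0,0.006,0],1],[[-6,0.4,0],[0,0.006,0],1],[[-6,0.4,0],[0,0.006,0],1]]'

```text
time_s: 10.03
tool_pos: [0.6218, 0.2012, 0.1896]
tcp_rot: [3.136, 0.427, 1.5]
contact_force: [0.0, -0.6, -1.9]
width: 0.0098
gripper_force: 97.4
```

```bash
python3 - <<'E'
from h import *
s=env.get_state(); print(s['tool_pos'].round(4),s['tcp_rot'].round(3),s['joint_pos'].round(3),s['width'],s['gripper_force'],s['contact_force'])
for n in ('scene','top','wrist'):
    im=cams.snapshot(n); cv2.imwrite(f'pics/{n}3.png',im[:,:,::-1])
c=cams.get_calibration('wrist');J=proj(c,np.array([.615,.085,.07])).astype(int); print(J)
a=cv2.imread('pics/scene3.png')[110:230,200:340]; b=cv2.imread('pics/top3.png')[130:220,200:305]; w=cv2.imread('pics/wrist3.png')
cv2.imwrite('pics/c6.png',np.hstack([np.vstack([cv2.resize(a,(350,300),interpolation=2),cv2.resize(b,(350,300),interpolation=2)]),cv2.resize(w,(450,600)[:2])]))
E
```

```text
[0.6218 0.2012 0.1896] [3.136 0.427 1.5  ] [ 0.377  0.493  0.12   1.388 -0.385  2.055] 0.009838142569475312 97.41722333533744 [ 0.04558045 -0.57398198 -1.93291976]
[258 236]
```

View pics/c6.png

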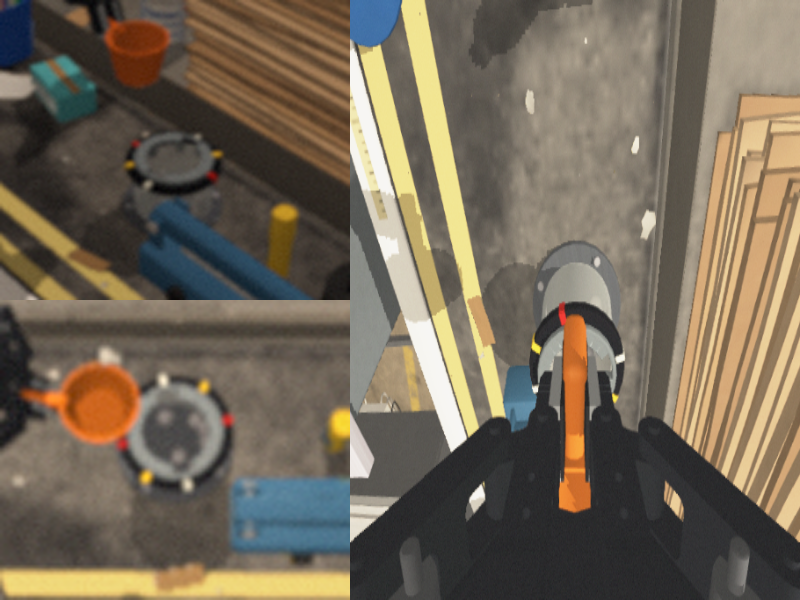

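Top view: the cup is empty, balls are in the jar chamber, and none are loose on the bench. Returning the cup to its old spot, 148 mm from the jar.

>>> move_arm --increments '[[[-1,0,0],[-0.009,-0.007,0],1],[[0,0,0],[-0.018,-0.0138,0],1],[[0,0,0],[-0.021,-0.016,0],1],[[0,0,0],[-0.021,-0.016,0],1],[[0,0,0],[-0.021,-0.016,0],1],[[0,0,0],[-0.021,-0.016,-0.01],1],[[0,0,0],[-0.018,-0.0138,-0.02],1],[[0,0,0],[-0.0115,-0.008,-0.03],1],[[0,0,0],[-0.004,-0.0034,-0.03],1],[[0,0,0],[0,0,-0.02],1]]'

```text
time_s: 11.02
tool_pos: [0.4739, 0.0882, 0.0768]
tcp_rot: [3.141, 0.44, 1.498]
contact_force: [-0.1, 0.0, -1.0]
width: 0.0098
gripper_force: 97.3
```

>>> move_arm --increments '[[[0,0,0],[0,0,-0.015],1],[[0,0,0],[0,0,-0.01],1],[[0,0,0],[0,0,-0.006],1],[[0,0,0],[0,0,-0.004],1],[[0,0,0],[0,0,0],1],[[0,0,0],[0,0,0],1]]'

```text
time_s: 11.52
tool_pos: [0.4781, 0.0906, 0.0439]
tcp_rot: [3.136, 0.44, 1.499]
contact_force: [0.5, 0.2, -0.5]
width: 0.0099
gripper_force: 97.4
```

>>> move_arm --increments '[[[0,0,0],[0,0,-0.005],1],[[0,0,0],[0,0,-0.003],1],[[0,0,0],[0,0,-0.001],1],[[0,0,0],[0,0,0],1],[[0,0,0],[0,0,0],1]]'

```text
time_s: 11.93
tool_pos: [0.4769, 0.0904, 0.0346]
tcp_rot: [3.139, 0.442, 1.501]
contact_force: [-4.0, -0.0, 4.9]
width: 0.01
gripper_force: 98.2
```

>>> move_arm --increments '[[[0,0,0],[0,0,0],-0.2],[[0,0,0],[0,0,0],-0.6],[[0,0,0],[0,0,0],-1],[[0,0,0],[0,0,0],-1],[[0,0,0],[0,0,0],-1],[[0,0,0],[0,0,0],-1],[[0,0,0],[0,0.004,0.009],-1],[[0,0,0],[0,0.008,0.018],-1],[[0,0,0],[0,0.01,0.022],-1],[[0,0,0],[0,0.01,0.022],-1]]'

```text
time_s: 12.77
tool_pos: [0.4768, 0.1227, 0.1063]
tcp_rot: [3.139, 0.441, 1.5]
contact_force: [1.3, 0.4, -0.9]
width: 0.0853
gripper_force: 0.0
```

```bash
python3 - <<'E'
from h import *
s=env.get_state(); print(s['tool_pos'].round(4),s['tcp_rot'].round(3),s['joint_pos'].round(3),s['width'])
for n in ('wrist','top'):
    c=cams.get_calibration(n); im=cams.snapshot(n); cv2.imwrite(f'pics/{n}4.png',im[:,:,::-1])
    k=cv2.inRange(cv2.cvtColor(im,cv2.COLOR_RGB2HSV),(3,170,80),(14,255,255))
    b=max(cv2.findContours(k,cv2.RETR_EXTERNAL,cv2.CHAIN_APPROX_NONE)[0],key=cv2.contourArea)
    print(n,cv2.contourArea(b),cv2.boundingRect(b),'expected rim centre',proj(c,np.array([.473,.039,.05])))
    # expected silhouette of upright cup
    P=[[.473+r*np.cos(t),.039+r*np.sin(t),z] for r,z in ((.024,0),(.035,.05)) for t in np.arange(0,6.3,.2)]
    P+=[[.473+.075*np.cos(1.5),.039+.075*np.sin(1.5),z] for z in (.02,.046)]
    print(cv2.boundingRect(np.array([proj(c,np.array(p)) for p in P],np.float32)))
E
```

```text
[0.4768 0.1227 0.1063] [3.139 0.441 1.5  ] [ 0.346  0.301 -0.363  1.093 -0.402  2.025] 0.08534151038157144
wrist 5758.5 (214, 169, 84, 118) expected rim centre [258.95234342 261.10416097]
(215, 163, 88, 123)
top 372.0 (244, 204, 33, 22) expected rim centre [266.58113584 214.80632713]
(243, 203, 35, 23)
```

The cup is standing upright: its silhouette matches the expected box within a few pixels in both views. Now the lid.

>>> move_arm --increments '[[[5,-0.35,0],[-0.002,0.01,0.025],-1],[[5,-0.35,0],[-0.002,0.01,0.025],-1],[[5,-0.35,0],[-0.002,0.01,0.025],-1],[[5,-0.35,0],[-0.002,0.01,0.025],-1],[[5.3,-0.35,0],[-0.002,0.01,0.025],-1],[[0,0,7],[-0.0015,0.0106,0],-1],[[0,0,7],[-0.0015,0.0106,0],-1],[[0,0,7],[-0.0015,0.0106,0],-1],[[0,0,7],[-0.0015,0.0106,0],-1],[[0,0,7],[-0.0015,0.0106,0],-1]]'

```text
time_s: 13.7
tool_pos: [0.4593, 0.2256, 0.23]
tcp_rot: [3.139, -0.002, 2.117]
contact_force: [-0.1, -0.1, 0.6]
width: 0.0854
gripper_force: 0.0
```

>>> move_arm --increments '[[[0,0,7],[-0.0015,0.0106,-0.006],-1],[[0,0,7],[-0.0015,0.0106,-0.006],-1],[[0,0,7],[-0.0015,0.0106,-0.006],-1],[[0,0,7],[-0.0015,0.0106,-0.006],-1],[[0,0,7],[-0.0015,0.0106,-0.006],-1],[[0,0,7],[-0.0015,0.0106,-0.006],-1],[[0,0,7],[-0.0015,0.0106,-0.006],-1],[[0,0,7],[-0.0015,0.0106,-0.006],-1],[[0,0,7],[-0.0015,0.0106,-0.006],-1],[[0,0,7],[-0.0015,0.0106,-0.006],-1]]'

```text
time_s: 14.53
tool_pos: [0.4443, 0.3317, 0.1695]
tcp_rot: [3.139, -0.003, -2.944]
contact_force: [0.0, 0.5, 0.5]
width: 0.0857
gripper_force: 0.0
```

>>> move_arm --increments '[[[0,0,0],[0,0,0],-1],[[0,0,0],[0,0,0],-1]]'

```text
time_s: 14.7
tool_pos: [0.4441, 0.3312, 0.1696]
tcp_rot: [3.14, -0.004, -2.953]
contact_force: [0.8, -0.8, 0.5]
width: 0.0856
gripper_force: 0.0
```

```bash
python3 - <<'E'
from h import *
s=env.get_state(); print(s['tool_pos'].round(4),s['tcp_rot'].round(3),s['joint_pos'].round(3))
c=cams.get_calibration('wrist'); im=cams.snapshot('wrist'); cv2.imwrite('pics/w5.png',im[:,:,::-1]); np.save('w5.npy',im); np.save('w5c.npy',c,allow_pickle=True)
print(proj(c,np.array([.445,.333,.025])))
k=cv2.inRange(cv2.cvtColor(im,cv2.COLOR_RGB2HSV),(98,110,40),(120,255,255))
b=max(cv2.findContours(k,cv2.RETR_EXTERNAL,cv2.CHAIN_APPROX_NONE)[0],key=cv2.contourArea); print(cv2.contourArea(b),cv2.boundingRect(b))
x,y,w,h=cv2.boundingRect(b); P=np.array([on(c,*p,.025)[:2] for p in b.reshape(-1,2)])
o,r=circ(P)
for _ in range(5):
    e=abs(np.hypot(*(P-o).T)-r); o,r=circ(P[e<max(.0015,np.median(e))])
print('lid',o.round(4),r, (e<.0015).mean())
for st,ce in blobs(im,(0,0,170),(180,60,255),8)[0]:
    if x<ce[0]<x+w and y<ce[1]<y+h: print('white',st,ce,on(c,*ce,.055)[:2].round(4))
E
```

```text
[0.4441 0.3312 0.1696] [ 3.14  -0.004 -2.953] [ 0.523  0.2   -0.276  1.097  0.003  0.334]
[256.52095302 186.59317375]
5677.5 (213, 139, 87, 86)
lid [0.4418 0.3318] 0.04096450798353263 0.995850622406639
white [246, 144, 5, 7, 22] [248.1, 147.0] [0.4063 0.3183]
```

View pics/w5.png

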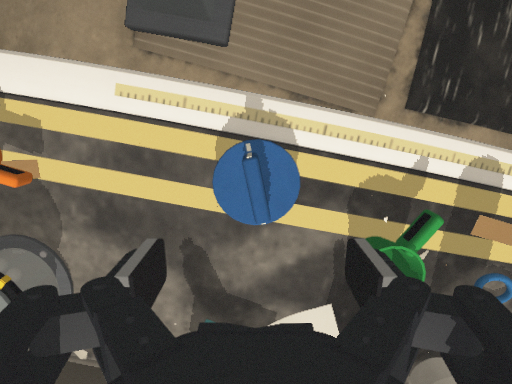

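Wrist view: the lid is centred at about (257,182), with its bar running from (249,145) to (264,223). I'll get the bar's exact angle from line segments.

```bash
python3 - <<'E'
from h import *
im=np.load('w5.npy'); c=np.load('w5c.npy',allow_pickle=True).item()
g=cv2.cvtColor(im,cv2.COLOR_RGB2GRAY)[130:235,205:310]
g=cv2.createCLAHE(4,(2,2)).apply(g)
L=cv2.createLineSegmentDetector().detect(cv2.resize(g,None,fx=2,fy=2,interpolation=2))[0].reshape(-1,4)/2+[205,130,205,130]
for l in L:
    n=np.hypot(l[2]-l[0],l[3]-l[1])
    if n>12 and abs(l[3]-l[1])>abs(l[2]-l[0])*2:
        a,b=on(c,*l[:2],.055),on(c,*l[2:],.055); d=a-b
        print(l.round(1),n.round(1),a[:2].round(4),b[:2].round(4),(np.degrees(np.arctan2(d[1],d[0]))%180).round(1))
hs=cv2.cvtColor(im,cv2.COLOR_RGB2HSV)
m=((hs[...,1]<90)&(hs[...,2]>120))[135:230,215:298]; n,l,s,ce=cv2.connectedComponentsWithStats(m.astype(np.uint8))
for i in range(1,n):
    q=ce[i]+[215,135]
    if np.hypot(*(q-[256.5,182]))<46 and s[i][4]>2: print('w',s[i],q.round(1),on(c,*q,.055)[:2].round(4))
o,_=ray(c,0,0); print('cam',o)
E
```

```text
[219.2 206.1 212.2 189.7] 17.9 [0.4611 0.303 ] [0.4477 0.2948] 31.4
[295.2 159.7 299.5 175.2] 16.1 [0.4093 0.3588] [0.4214 0.3653] 28.0
[268.1 201.4 270.9 219.2] 18.0 [0.449  0.3438] [0.4644 0.3494] 20.2
[254.3 221.5 247.9 193.4] 28.8 [0.4693 0.3355] [0.4452 0.3254] 22.8
[298.  195.3 300.1 181.5] 14.0 [0.4389 0.368 ] [0.4267 0.367 ] 4.4
[248.3 182.1 257.  222.4] 41.2 [0.4354 0.3239] [0.4696 0.3381] 22.5
[264.  194.9 260.2 179.9] 15.5 [0.4439 0.3392] [0.4316 0.3335] 24.9
[267.6 217.2 264.7 198.5] 18.9 [0.4632 0.3462] [0.447  0.3404] 19.8
[260.6 180.  256.4 159.4] 21.1 [0.4317 0.3338] [0.4151 0.327 ] 22.4
[244.8 164.8 248.1 182. ] 17.5 [0.4214 0.3183] [0.4354 0.3237] 21.0
w [31  8  6  9 41] [248.2 147. ] [0.4062 0.3184]
w [72 16  5  5  5] [289. 153.] [0.4048 0.3525]
w [31 18  6  5 21] [249.  155.2] [0.4129 0.3203]
w [80 28  3  7  8] [296.4 166. ] [0.4143 0.361 ]
w [ 0 61  2  4  4] [215.5 197.5] [0.4541 0.2986]
w [ 2 66  5  7  7] [218.7 204. ] [0.4593 0.3023]
w [69 69 10 12 14] [289.4 209.2] [0.4525 0.3634]
w [ 7 74  4  5  6] [223.8 211.3] [0.4651 0.3077]
w [58 86  2  2  3] [273.7 221.3] [0.466  0.3522]
w [46 88  5  2  9] [262.8 223.4] [0.4697 0.3432]
cam [0.37917244 0.31901397 0.3055573 ]
```

>>> move_arm --increments '[[[0,0,5.6],[-0.0012,0.0003,-0.01],-1],[[0,0,5.6],[-0.0012,0.0003,-0.018],-1],[[0,0,0],[0,0,-0.021],-1],[[0,0,0],[0,0,-0.021],-1],[[0,0,0],[0,0,-0.021],-1],[[0,0,0],[0,0,-0.018],-1],[[0,0,0],[0,0,-0.01],-1],[[0,0,0],[0,0,-0.005],-1],[[0,0,0],[0,0,0],-1],[[0,0,0],[0,0,0],-1]]' --force 60

```text
time_s: 15.58
tool_pos: [0.4431, 0.3322, 0.047]
tcp_rot: [3.138, -0.001, -2.756]
contact_force: [-0.2, 0.4, -0.2]
width: 0.0855
gripper_force: 0.0
```

>>> move_arm --increments '[[[0,0,0],[-0.0012,0,-0.006],-1],[[0,0,0],[0,0,-0.0035],-1],[[0,0,0],[0,0,0],-0.2],[[0,0,0],[0,0,0],0.3],[[0,0,0],[0,0,0],1],[[0,0,0],[0,0,0],1],[[0,0,0],[0,0,0],1],[[0,0,0],[0,0,0],1],[[0,0,0],[0,0,0],1],[[0,0,0],[0,0,0],1]]'

```text
time_s: 16.42
tool_pos: [0.4415, 0.3323, 0.0369]
tcp_rot: [3.138, -0.001, -2.755]
contact_force: [-0.9, 0.2, 0.8]
width: 0.0133
gripper_force: 58.8
```

>>> move_arm --increments '[[[0,0,0],[0,0,0],1],[[0,0,0],[0,0,0],1],[[0,0,0],[0,0,0],1]]'

```text
time_s: 16.67
tool_pos: [0.4414, 0.3323, 0.0369]
tcp_rot: [3.138, -0.001, -2.755]
contact_force: [-1.1, -0.8, 1.2]
width: 0.0128
gripper_force: 58.8
```

Gripped: 12.8 mm opening at 59 N. Lifting and carrying it over the jar, turning −8.9° on the way.

>>> move_arm --increments '[[[0,0,0],[0,0,0.008],1],[[0,0,0],[0,0,0.018],1],[[0,0,0],[0,0,0.022],1],[[0,0,0],[0,0,0.022],1],[[0,0,-0.9],[0.007,-0.01,0.022],1],[[0,0,-1],[0.013,-0.0185,0.018],1],[[0,0,-1],[0.017,-0.0243,0.01],1],[[0,0,-1],[0.017,-0.0243,0.005],1],[[0,0,-1],[0.017,-0.0243,0.005],1],[[0,0,-1],[0.017,-0.0243,0],1]]' --force 80

```text
time_s: 17.5
tool_pos: [0.5301, 0.2053, 0.1681]
tcp_rot: [3.139, -0.0, -2.859]
contact_force: [0.4, -0.1, -0.6]
width: 0.0129
gripper_force: 78.1
```

>>> move_arm --increments '[[[0,0,-1],[0.017,-0.0243,0],1],[[0,0,-1],[0.017,-0.0243,0],1],[[0,0,-1],[0.017,-0.0243,0],1],[[0,0,0],[0.016,-0.023,0],1],[[0,0,0],[0.012,-0.0165,0],1],[[0,0,0],[0.0064,-0.009,0],1],[[0,0,0],[0,0,0],1],[[0,0,0],[0,0,0],1],[[0,0,0],[0,0,0],1]]'

```text
time_s: 18.25
tool_pos: [0.6135, 0.0859, 0.1664]
tcp_rot: [3.138, -0.003, -2.909]
contact_force: [0.6, 0.1, -1.3]
width: 0.0122
gripper_force: 78.1
```

```bash
python3 - <<'E'
from h import *
s=env.get_state(); print(s['tool_pos'].round(4),s['tcp_rot'].round(4),s['joint_pos'].round(3),s['width'],s['contact_force'])
T=s['tool_pos']
for n in ('wrist','top'):
    c=cams.get_calibration(n); im=cams.snapshot(n); cv2.imwrite(f'pics/{n}6.png',im[:,:,::-1])
    k=cv2.inRange(cv2.cvtColor(im,cv2.COLOR_RGB2HSV),(98,110,40),(120,255,255))
    e=proj(c,T+[0,0,-.012])
    n_,l,st,ce=cv2.connectedComponentsWithStats(k)
    for i in range(1,n_):
        if st[i][4]>30 and np.hypot(*(ce[i]-e))<90: print(n,st[i],ce[i].round(1),'exp',e.round(1))
    # blue contour pts of flange (z=T.z-.0119): fit circle radius .042 robustly
    P=np.array([on(c,u,v,T[2]-.0119)[:2] for v,u in zip(*np.nonzero(k)) if np.hypot(u-e[0],v-e[1])<90])
    d=P-T[:2]; r=np.hypot(*d.T); print('pts within .05',(r<.05).sum(), 'min/max x,y rel',d[r<.05].min(0).round(4),d[r<.05].max(0).round(4))
E
```

```text
[0.6135 0.0859 0.1664] [ 3.1377 -0.0034 -2.9094] [ 0.033  0.314 -0.133  1.127  0.003 -0.199] 0.012229177530857728 [ 0.56977633  0.08030305 -1.34373621]
wrist [  177   165   157   163 12835] [255.1 229. ] exp [254.5 242.8]
pts within .05 12710 min/max x,y rel [-0.0416 -0.0412] [0.0496 0.042 ]
top [ 286  184   79   22 1332] [322.6 194.9] exp [252.5 165.1]Traceback (most recent call last):
  File "<stdin>", line 13, in <module>
    return umr_minimum(a, axis, None, out, keepdims, initial, where)
ValueError: zero-size array to reduction operation minimum which has no identity
```

Wrist view: the flange is centred on the tool within about 0.5 mm. I'll go down to just above the mouth and trim.

>>> move_arm --increments '[[[0,0,0],[0.0013,-0.0009,-0.01],1],[[0,0,0],[0,0,-0.015],1],[[0,0,0],[0,0,-0.015],1],[[0,0,0],[0,0,-0.008],1],[[0,0,0],[0,0,0],1],[[0,0,0],[0,0,0],1],[[0,0,0],[0,0,0],1]]'

```text
time_s: 18.93
tool_pos: [0.6164, 0.0843, 0.1193]
tcp_rot: [3.139, -0.001, -2.91]
contact_force: [0.2, 0.5, -1.6]
width: 0.0126
gripper_force: 78.1
```

>>> move_arm --increments '[[[0,0,0],[-0.001,0.0004,-0.004],1],[[0,0,0],[0,0,-0.005],1],[[0,0,0],[0,0,-0.005],1],[[0,0,0],[0,0,-0.003],1],[[0,0,0],[0,0,0],1]]'

```text
time_s: 19.35
tool_pos: [0.6141, 0.0844, 0.1006]
tcp_rot: [3.138, -0.004, -2.91]
contact_force: [-0.0, 0.1, -1.4]
width: 0.0127
gripper_force: 78.1
```

>>> move_arm --increments '[[[0,0,0],[0,0,-0.003],1],[[0,0,0],[0,0,-0.003],1],[[0,0,0],[0,0,-0.002],1],[[0,0,0],[0,0,-0.001],1],[[0,0,0],[0,0,0],1],[[0,0,0],[0,0,0],1]]'

```text
time_s: 19.85
tool_pos: [0.6149, 0.0845, 0.0927]
tcp_rot: [3.139, -0.002, -2.91]
contact_force: [-0.6, 0.9, -1.1]
width: 0.0125
gripper_force: 78.1
```

>>> move_arm --increments '[[[0,0,0],[0,0,-0.001],1],[[0,0,0],[0,0,-0.001],1],[[0,0,0],[0,0,0],1],[[0,0,0],[0,0,0],1]]'

```text
time_s: 20.18
tool_pos: [0.6153, 0.0845, 0.092]
tcp_rot: [3.139, -0.001, -2.91]
contact_force: [-3.4, -0.3, 5.7]
width: 0.0126
gripper_force: 79.1
```

Seated, with about 7 N down force at z = 92 mm. Turning clockwise.

>>> move_arm --increments '[[[0,0,-3],[0,0,0],1],[[0,0,-4],[0,0,0],1],[[0,0,-4],[0,0,0],1],[[0,0,-4],[0,0,0],1],[[0,0,-4],[0,0,0],1],[[0,0,-4],[0,0,0],1],[[0,0,-3],[0,0,0],1],[[0,0,-2],[0,0,0],1],[[0,0,0],[0,0,0],1]]'

```text
time_s: 20.93
tool_pos: [0.6164, 0.0846, 0.092]
tcp_rot: [3.138, 0.001, 2.884]
contact_force: [1.1, -0.1, 5.5]
width: 0.0127
gripper_force: 78.9
```

```bash
python3 - <<'E'
from h import *
s=env.get_state(); print(s['tool_pos'].round(4),np.degrees(s['tcp_rot']).round(2),s['contact_force'],s['wrist_torque'],s['gripper_force'])
E
```

```text
[0.6164 0.0846 0.092 ] [1.7977e+02 6.0000e-02 1.6523e+02] [ 1.13635583 -0.06437741  5.45005087] [-0.02073803  0.05381431 -0.00688695] 78.92086029052734
```

>>> move_arm --increments '[[[0,0,-3],[0,0,0],1],[[0,0,-4],[0,0,0],1],[[0,0,-4],[0,0,0],1],[[0,0,-3],[0,0,0],1],[[0,0,-2],[0,0,0],1],[[0,0,-1],[0,0,0],1],[[0,0,0],[0,0,0],1],[[0,0,0],[0,0,0],1],[[0,0,0],[0,0,0],1]]'

```text
time_s: 21.68
tool_pos: [0.6165, 0.0848, 0.0921]
tcp_rot: [3.136, 0.001, 2.588]
contact_force: [0.4, 0.4, 5.6]
width: 0.0128
gripper_force: 79.1
```

```bash
python3 - <<'E'
from h import *
s=env.get_state(); print(s['time_s'],s['tool_pos'].round(4),np.degrees(s['tcp_rot']).round(2),s['contact_force'],s['wrist_torque'],s['gripper_force'])
c=cams.get_calibration('wrist'); im=cams.snapshot('wrist'); cv2.imwrite('pics/w7.png',im[:,:,::-1])
k=cv2.inRange(cv2.cvtColor(im,cv2.COLOR_RGB2HSV),(98,110,40),(120,255,255))
e=proj(c,np.array([.6148,.085,.08])); n,l,st,ce=cv2.connectedComponentsWithStats(k)
for i in range(1,n):
    if st[i][4]>100: print(st[i],ce[i].round(1),e.round(1))
i=max(range(1,n),key=lambda i:st[i][4] if np.hypot(*(ce[i]-e))<60 else 0)
P=np.array([on(c,u,v,.08)[:2] for v,u in zip(*np.nonzero(l==i))])-[.6148,.085]; print('flange ext',P.min(0).round(4),P.max(0).round(4))
for nm,lo,hi in (('red',(0,150,120),(4,255,255)),('red',(174,150,120),(180,255,255)),('yel',(20,120,150),(32,255,255)),('whi',(0,0,190),(180,50,255))):
    for x in blobs(im,lo,hi,8)[0]:
        p=on(c,*x[1],.07)[:2]-[.6148,.085]; r=np.hypot(*p)
        if .045<r<.06: print(nm,x[0][4],r.round(4),np.degrees(np.arctan2(p[1],p[0])).round(1))
        q=on(c,*x[1],.11)[:2]-[.6148,.085]
        if nm=='whi' and np.hypot(*q)<.04: print('stripe?',x[0][4],np.hypot(*q).round(4),np.degrees(np.arctan2(q[1],q[0])).round(1))
im=cams.snapshot('top'); c=cams.get_calibration('top')
k=cv2.inRange(cv2.cvtColor(im,cv2.COLOR_RGB2HSV),(3,170,80),(14,255,255)); b=max(cv2.findContours(k,0,1)[0],key=cv2.contourArea); print('cup',cv2.boundingRect(b))
E
```

```text
21.6833 [0.6165 0.0848 0.0921] [1.7970e+02 3.0000e-02 1.4831e+02] [0.38156877 0.39097437 5.60966209] [ 0.12524347 -0.08568303  0.01589691] 79.07705426216125
[  79  119   78  105 1092] [123.4 167.8] [254.9 239.7]
[ 24 140  62  34 423] [ 58.8 154.9] [254.9 239.7]
[  0 165 113 102 694] [ 70.5 203.2] [254.9 239.7]
[  177   165   157   163 12843] [254.9 228.9] [254.9 239.7]
[ 91 200  24  18 118] [101.7 208.7] [254.9 239.7]
[  0 251  81  53 215] [ 34.9 278.3] [254.9 239.7]
flange ext [-0.0402 -0.0426] [0.05   0.0405]
red 232 0.0523 103.2
yel 245 0.0525 147.9
whi 15 0.0587 148.0
whi 212 0.0521 -167.3
stripe? 111 0.0396 148.1
stripe? 127 0.0313 148.3
stripe? 19 0.0099 -133.8
stripe? 14 0.0101 73.4
cup (131, 148, 1, 1)
```

The bar stripe at 148.3° lines up with the yellow mark at 147.9°. The arm hides the cup from the top camera, so I'll check it in the scene view and then hand in.

```bash
python3 - <<'E'
from h import *
im=cams.snapshot('scene'); c=cams.get_calibration('scene')
b=[x for x in blobs(im,(3,130,90),(18,255,255),30)[0]]; print(b,'start was [224,197,31,33]')
if any(abs(x[0][0]-224)<8 and abs(x[0][1]-197)<8 for x in b): print(env.finish_job())
E
```

```text
[([139, 6, 10, 5, 40], [143.7, 7.8]), ([466, 9, 46, 28, 605], [494.3, 19.5]), ([54, 30, 21, 8, 76], [63.1, 34.2]), ([238, 34, 8, 8, 36], [241.8, 37.4]), ([65, 42, 17, 14, 83], [73.3, 46.1]), ([469, 44, 12, 7, 42], [474.2, 47.0]), ([195, 77, 48, 22, 344], [217.4, 86.9]), ([287, 77, 195, 81, 3522], [367.2, 118.1]), ([286, 107, 34, 20, 88], [300.4, 116.0]), ([461, 107, 51, 51, 1495], [492.8, 131.2]), ([282, 127, 145, 76, 1526], [348.7, 167.1]), ([127, 136, 12, 9, 64], [132.1, 140.0]), ([279, 145, 155, 73, 566], [354.5, 185.6]), ([412, 147, 37, 28, 317], [429.6, 160.9]), ([435, 151, 77, 54, 744], [473.0, 177.7]), ([440, 190, 58, 31, 173], [465.9, 204.3]), ([226, 197, 30, 34, 602], [241.4, 213.5]), ([425, 196, 87, 49, 412], [467.2, 219.1]), ([409, 217, 103, 73, 3182], [460.7, 255.2])] start was [224,197,31,33]
the job is handed in; nothing more can be done
None
```

Job handed in at about 22 s, with no verdict shown: the balls were poured into the jar (top view: cup empty, none loose on the bench, but I didn't count all six), the cup is standing upright back at its old spot, and the lid is seated and still gripped with its bar about 0.4° from the yellow marks.

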